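Tuck the bamboo coaster under the weighted arm of the coaster holder

ROBOT

A 6-joint arm with a two-finger parallel gripper is mounted at the origin on the work surface. World frame = base frame: x ahead of the robot, y to its left, z up, the work surface at z = 0. Lengths are in m, angles in rad, forces in N, time in s.
With the tool pointing down it reaches from about 0.2 to 0.875 m from the base axis. Payload 3.4 kg.
Tool frame: the origin (TCP) lies midway between the tips of the shut fingers; the grasp point (between the pads) lies arm.tcp_to_grasp behind it (arm.tcp_to_grasp is the distance from the TCP to the grasp point, in m); z points along the fingers, y is the direction in which the jaws open and shut (so a half turn about z gives the same grasp; the last joint's range is limited). The gripper opens to 94 mm and grips with 3 to 60 N. Pads are 16 mm wide; open, the fingers measure 119 mm over their backs; the gripper's body (75 mm by 177 mm) begins 78 mm behind the grasp point.
Start: joints at [0.989, 0.276, 1.505, -0, 1.361, -0.121], TCP at [0.256, 0.515, 0.18] pointing down, gripper open.
Joint ranges: [-2.89, 2.89], [-0.75, 2.08], [0.22, 2.7], [-1.18, 4.32], [0.11, 2.71], [-2.7, 2.7]. Speed limits (rad/s): [2.57, 2.57, 3.14, 3.14, 3.14, 3.14].

INTERFACE

Orientations are given as a unit quaternion [x, y, z, w].
In Python, from station import arm gives the robot as it stands.
- The arm moves only by the shell command python3 -m creep 'ROWS' [OPENING] [FORCE]. ROWS is JSON, a list that holds one entry, the list of rows, each a list of 6 numbers: the shift along the world's x, y, z in m, then the turn, a rotation vector about the world's x, y, z in degrees. In form: [[[x, y, z, rx, ry, rz], ...]]. A call has 1 to 20 rows; each row shifts and turns the commanded pose from where the row before left it; what a row does not reach is not made up. A row lasts 1/12 s, in which the tool goes at most 41.7 mm and 7.16 degrees, less where a joint would pass 70% of its speed; a pose out of reach is approached as far as the arm can. A call is refused whole if a number of a shift passes 0.0417 or a number of a turn 7.16, either way. A call with a gripper value outside its range is refused whole. OPENING is the gripper command: -1 is fully open, 1 is shut, values between are in proportion, set as the call begins (- or left out, the last holds). The fingers move at their own pace and stop on an object; FORCE is the grip in N (left out, the last holds). Time passes only in rows, so rows that do not move let the fingers close. It gives the time, the measured TCP pose, the force and the opening at its end, in the units of the state.
- arm.observe(): the state, without advancing time (a new reading comes with each control period).
- arm.read_camera(name): name is "scene" or "top"; returns the picture (420x560x3 uint8, red, green, blue); there is no depth.
- arm.camera_params(name): a dict with "camera_matrix" (3x3 intrinsics, pixels), "R" (3x3) and "t" (3): a world point X has camera coordinates R X + t. Camera axes: x right, y down, z forward; pixel columns grow to the right and rows downward; lengths in m; the calibration is good to about 2 mm. A picture is of the moment at which its call begins. camera_params takes no time and is no camera call.
- arm.hand_in(): hands the job in, once; it reports no verdict.
The state is a dict: "time": time; "q": joint angles; "joint_velocities": joint speeds; "effort": joint torques, N m; "tool_pos": TCP position; "tool_rot": TCP orientation; "wrist_force": force on the tool from outside, world axes, zero at the start; "ft_torque": the same for the moment, N m; "grip_width": opening from 0.0 (shut) to 1.0 (fully open).
Only numpy, scipy, OpenCV 4.12 (cv2) and the standard library are available. Lean on these libraries where they do the work, as an engineer would, in place of code of your own. Each camera call takes 0.05 s, during which the arm holds its last target. There are 200 camera calls.

TASK

Put the loose bamboo coaster away in the coaster holder on the tea table: slide it in from the holder's open end, under the weighted steel arm, so that it lies squarely on top of the pile, in line with it and held down by the arm, then let go. Leave the black slate coaster where it lies.

Things in the scene. Friction and masses are not known exactly. Their poses are not given: they have to be found in the camera images.
- bamboo_coaster: The loose coaster to put away: pale bamboo slab 160 x 56 x 10 mm (length along its x, width along y) with ring marks, 60 to 110 g, lying flat on the table. Origin: centre of its underside, z up. Ends alike; at the start its x is within 0.5 rad of straight ahead. Pinch it across its 56 mm width near the end that will stay outside the arm.
- slate_coaster: Bystander: black slate coaster of the same shape, 160 x 56 x 10 mm, flat on the table; origin at the centre of its underside, x along its length. It and the bamboo one change places between starts. A tea bowl, an ashtray and a tea tube also stand about, clear of coasters, holder and the space before its open end.
- holder: Dark wooden base 230 x 90 x 6 mm, fixed, under a fixed pile of two bamboo coasters: flat top 160 x 56 mm, 26 mm above the table. Origin on the table under the pile's centre; x runs along the pile from the open end (-80 mm, towards the robot) to the closed end (+80). No side walls; end block 44 mm high from x = 102 mm, with the arm's hinge above it at z = 56 mm.
- press_foot (a point): Foot of the weighted steel arm, 44 mm wide, on the holder's middle line: this point is its lower face, on the pile at holder x = 30 mm; a coaster slid under lifts it 10 mm. It presses with 2 N. From it a lip slopes up 24 deg to its tip at x = -28 mm, 25 mm above the pile (70 above the table once lifted): a coaster moved to +x just over the pile lifts the arm by itself.
Mind the look-alikes: they are no part of the job. What is meant by the bamboo_coaster is not pink, and is the larger of those in its own colour.

How it is judged:
At the end, for the whole second after the job is handed in: The bamboo coaster lies at rest, flat on the pile (to 6 mm and 0.1 rad), centred on it to 20 mm along and 15 mm across, in line to 0.2 rad, the arm resting on it (its foot 32 to 42 mm above the table); the slate coaster is within 30 mm of its start (x of bamboo_coaster in the frame of holder between -0.02 and 0.02 m and y of bamboo_coaster in the frame of holder between -0.015 and 0.015 m and z of bamboo_coaster in the frame of holder between 0.02 and 0.032 m and angle between the x axis of bamboo_coaster and the x axis of holder, either way round below 0.2 rad and angle between bamboo_coaster's own z axis and vertical below 0.1 rad and linear speed of bamboo_coaster below 0.02 m/s and distance of slate_coaster from where it was at the start of the episode below 0.03 m and z of press_foot in the frame of holder between 0.032 and 0.042 m); the robot touches nothing.
It fails at once if the slate coaster is moved more than 30 mm (distance of slate_coaster from where it was at the start of the episode above 0.03 m).
It also fails if it takes over 42 s, if anything falls off the work surface, if the arm or the gripper's body presses on something with over 40 N, if the wrist force passes 120 N, or if a joint passes its speed limit or range.

## Working session

There is one attempt and no reset: what is moved stays moved. The work goes in short steps, Python scripts to look and compute and a shell command to move; the robot and the scene stay as the last step left them, time stands still between calls to the robot, and variables do not carry over. Pictures are saved under pics/ and viewed, about 8 in all and at most 12, crops included, and the job is handed in when it is done.

```bash
mkdir -p pics; ls; python3 - <<'E'
from station import arm
import cv2, numpy as np
for n in("scene","top"):
    im=arm.read_camera(n); cv2.imwrite(f"pics/{n}0.png",im[:,:,::-1]); p=arm.camera_params(n); print(n,np.round(p["camera_matrix"],1).tolist(),np.round(p["R"],3).tolist(),np.round(p["t"],3))
s=arm.observe(); print(s, arm.tcp_to_grasp)
E
```

```text
pics
scene [[407.4, 0.0, 276.7], [0.0, 407.4, 208.2], [0.0, 0.0, 1.0]] [[0.489, 0.872, -0.016], [0.678, -0.392, -0.622], [-0.548, 0.293, -0.783]] [-0.197 -0.34   1.049]
top [[434.6, 0.0, 275.7], [0.0, 434.6, 209.1], [0.0, 0.0, 1.0]] [[0.014, -0.999, -0.032], [-0.99, -0.009, -0.143], [0.143, 0.033, -0.989]] [-0.04   0.521  0.88 ]
{'time': 0.1, 'q': array([ 9.89014201e-01,  2.76498331e-01,  1.50597247e+00, -6.69446597e-06,
        1.36069481e+00, -1.20982040e-01]), 'joint_velocities': array([-2.82265950e-04, -1.28171937e-03, -3.07209877e-03, -3.50362151e-04,
        3.80590004e-04, -1.62948548e-06]), 'effort': array([ 7.59131017e-04, -4.05456519e+01, -2.37779438e+01,  7.02371146e-02,
        2.98332784e-02, -4.71314661e-05]), 'tool_pos': array([0.25538404, 0.51457625, 0.17882391]), 'tool_rot': array([ 2.28366261e-01,  9.73574975e-01, -7.39551161e-04, -2.67630063e-04]), 'wrist_force': array([-0.17016426, -0.58874173, -0.41608426]), 'ft_torque': array([0.02149757, 0.02831266, 0.06223217]), 'grip_width': 1.0008397910009026} 0.0188
```

View pics/top0.png

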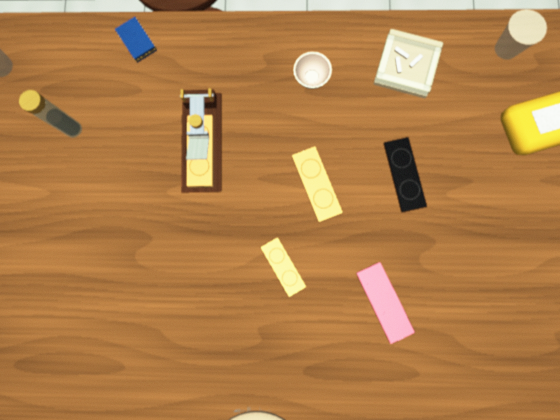

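View pics/scene0.png

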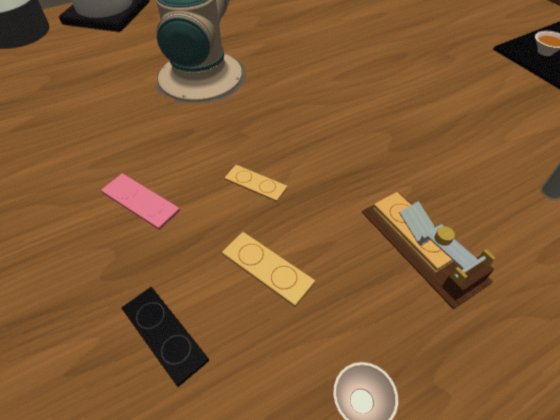

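Top view: the candidates are the large pale bamboo (317,184), a small pale one (283,267), pink (386,303) and black slate (405,174). The large pale one at (317,184) fits, because it isn't pink and is the larger of its colour. The holder is at (200,150), with its open end facing down the picture, towards the robot. Next I'll measure and take a confirming crop.

```bash
cat > h.py <<'E'
from station import arm
import cv2, numpy as np
def ray(n,uv,z):
    p=arm.camera_params(n);K,R,t=map(np.array,(p["camera_matrix"],p["R"],p["t"]))
    d=R.T@np.linalg.inv(K)@np.array([uv[0],uv[1],1.]);c=-R.T@t
    return c+d*(z-c[2])/d[2]
def rect(n,mask,z,at):
    cs,_=cv2.findContours(mask,cv2.RETR_EXTERNAL,cv2.CHAIN_APPROX_NONE)
    c=[c for c in cs if cv2.contourArea(c)>150 and cv2.pointPolygonTest(cv2.convexHull(c),at,False)>0][0]
    w=np.array([ray(n,p[0],z)[:2] for p in c],np.float32)
    (x,y),s,a=cv2.minAreaRect(w)
    if s[0]<s[1]: s=s[::-1];a+=90
    a=(a+90)%180-90
    return np.round([x,y,a,*s],4)
E
python3 - <<'E'
from h import *
for n,ats in(("top",dict(b=(317,184),small=(283,267),slate=(405,174),base=(187,150),pile=(200,178))),("scene",dict(b=(268,268),small=(256,182),pile=(400,215)))):
    im=cv2.imread(f"pics/{n}0.png"); hsv=cv2.cvtColor(im,cv2.COLOR_BGR2HSV)
    for k,a in ats.items(): print(n,k,hsv[a[1],a[0]])
    yel=cv2.inRange(hsv,(14,90,170),(30,200,255)); 
    for k in("b","small","pile"):
        try: print(n,k,rect(n,yel,.026 if k=="pile" else .01,ats[k]))
        except Exception as e: print(k,e)
    if n=="top":
        print("slate",rect(n,cv2.inRange(hsv,(0,0,0),(180,255,40)),.01,ats["slate"]))
        for v in (50,65):
            try: print("base",rect(n,cv2.inRange(hsv,(0,0,0),(180,255,v)),.006,ats["base"]))
            except Exception as e: print(e)
        c=cv2.resize(im[70:310,160:440],None,fx=2.8,fy=2.4,interpolation=2); cv2.imwrite("pics/crop1.png",cv2.resize(im[75:305,165:445],(784,644))[:600])
E
```

```text
top b [ 28  89 252]
top small [ 28  79 252]
top slate [90  9 28]
top base [ 31  41 206]
top pile [ 26 106 252]
b time passes only in moves, steps and waits
small time passes only in moves, steps and waits
pile time passes only in moves, steps and waits
slate [ 0.6059 -0.3132 12.7702  0.1549  0.0529]
list index out of range
list index out of range
scene b [ 20 137 224]
scene small [ 20 144 223]
scene pile [ 16 123 156]
scene b [ 0.5828 -0.1201 22.031   0.1596  0.0557]
scene small [ 0.4031 -0.049  31.0217  0.121   0.0429]
scene pile [0.6525 0.1376 1.468  0.1597 0.0542]
```

View pics/crop1.png

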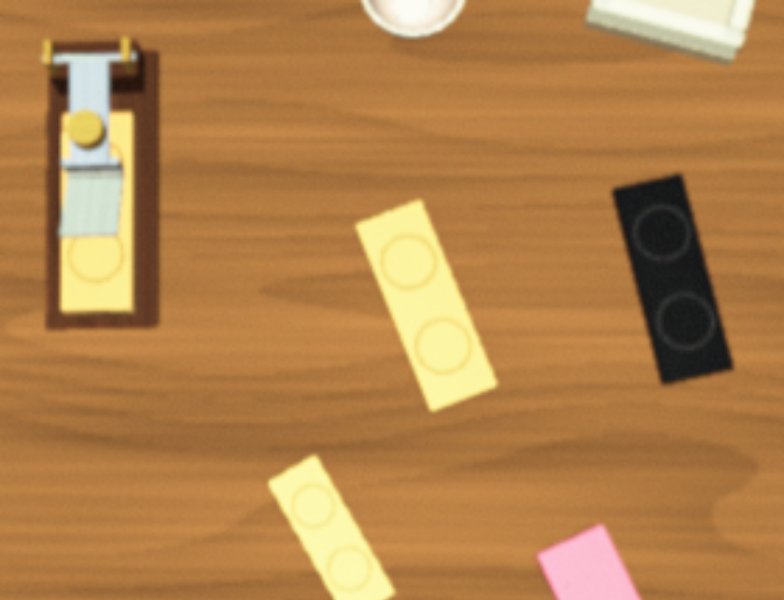

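The crop confirms it. The large pale coaster at (317,184) measures 160x56, while the small one measures 121x43. I'll cross-check the bamboo and the pile in the top view.

```bash
python3 - <<'E'
from h import *
im=cv2.imread("pics/top0.png"); hsv=cv2.cvtColor(im,cv2.COLOR_BGR2HSV)
yel=cv2.inRange(hsv,(22,60,225),(33,160,255))
for k,a,z in(("b",(317,184),.01),("small",(283,267),.01),("pile",(200,178),.026)):
    try: r=rect("top",yel,z,a);print(k,r)
    except IndexError: print(k,"none")
r=rect("scene",cv2.inRange(cv2.cvtColor(cv2.imread("pics/scene0.png"),cv2.COLOR_BGR2HSV),(14,90,170),(30,200,255)),.01,(268,268))
a=np.deg2rad(22.0);g=np.array([.583-.06*np.cos(a),-.120-.06*np.sin(a)]);print("grasp",g,"shift",g-arm.observe()["tool_pos"][:2])
E
```

```text
b [ 0.5834 -0.122  21.9386  0.1593  0.0553]
small [ 0.4025 -0.0503 30.9812  0.1217  0.0428]
pile [0.6517 0.1358 2.032  0.1562 0.0527]
grasp [ 0.52736897 -0.1424764 ] shift [ 0.27198493 -0.65705265]
```

Both views agree to 2 mm. Moving above the grasp point.

```bash
python3 -m creep '[[[0.0136,-0.0329,0,0,0,2.42],[0.0136,-0.0329,0,0,0,2.42],[0.0136,-0.0329,0,0,0,2.42],[0.0136,-0.0329,0,0,0,2.42],[0.0136,-0.0329,0,0,0,2.42],[0.0136,-0.0329,0,0,0,2.42],[0.0136,-0.0329,0,0,0,2.42],[0.0136,-0.0329,0,0,0,2.42],[0.0136,-0.0329,0,0,0,2.42],[0.0136,-0.0329,0,0,0,2.42],[0.0136,-0.0329,0,0,0,2.42],[0.0136,-0.0329,0,0,0,2.42],[0.0136,-0.0329,0,0,0,2.42],[0.0136,-0.0329,0,0,0,2.42],[0.0136,-0.0329,0,0,0,2.42],[0.0136,-0.0329,0,0,0,2.42],[0.0136,-0.0329,0,0,0,2.42],[0.0136,-0.0329,0,0,0,2.42],[0.0136,-0.0329,0,0,0,2.42],[0.0136,-0.0329,0,0,0,2.42]]]' -1
python3 -m creep '[[[0,0,-0.03,0,0,0],[0,0,-0.03,0,0,0],[0,0,-0.03,0,0,0],[0,0,-0.03,0,0,0],[0,0,0,0,0,0],[0,0,0,0,0,0]]]'
python3 - <<'E'
from h import *
from scipy.spatial.transform import Rotation as R
s=arm.observe();print(s["q"],R.from_quat(s["tool_rot"]).as_matrix().round(3).tolist())
im=arm.read_camera("scene")[:,:,::-1];cv2.imwrite("pics/s1.png",cv2.resize(im[100:400,100:480],(760,600)))
E
```

```text
time: 1.77
tool_pos: [0.5277, -0.1446, 0.1792]
tool_rot: [-0.192, 0.981, 0.0, -0.0]
wrist_force: [-0.8, 0.9, 0.3]
grip_width: 1.003
time: 2.27
tool_pos: [0.5263, -0.1424, 0.0583]
tool_rot: [-0.191, 0.982, 0.001, -0.002]
wrist_force: [-0.1, 0.7, 0.5]
grip_width: 0.997
[-3.91894195e-01  3.30357380e-01  1.74927581e+00  5.73422890e-05
  1.06633528e+00 -2.34663463e+00] [[-0.927, -0.375, -0.004], [-0.375, 0.927, 0.002], [0.003, 0.003, -1.0]]
```

View pics/s1.png

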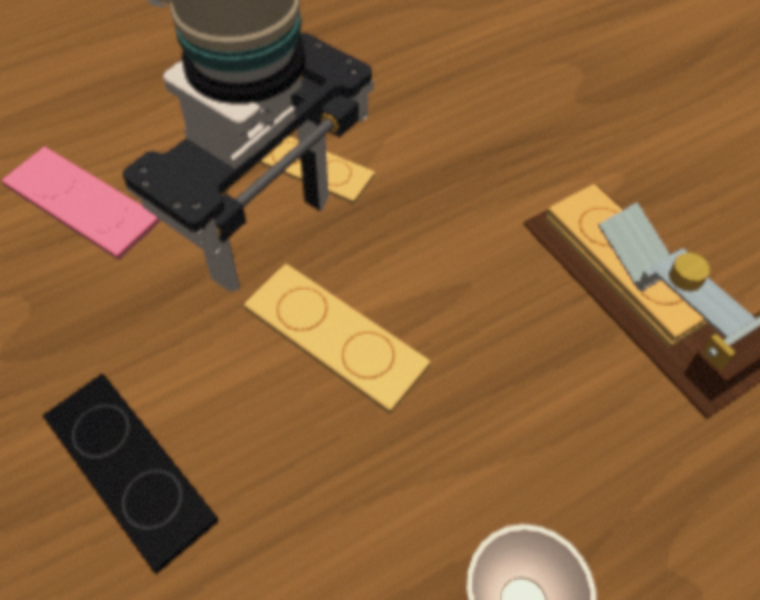

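The open fingers, at crop (225,285) and (315,205), straddle the near end of the large pale coaster at (340,335). Lowering and gripping.

```bash
python3 -m creep '[[[0,0,-0.02,0,0,0],[0,0,-0.02,0,0,0],[0,0,-0.01,0,0,0],[0,0,-0.005,0,0,0],[0,0,0,0,0,0],[0,0,0,0,0,0]]]'
python3 -m creep '[[[0,0,0,0,0,0],[0,0,0,0,0,0],[0,0,0,0,0,0],[0,0,0,0,0,0],[0,0,0,0,0,0],[0,0,0,0,0,0],[0,0,0,0,0,0],[0,0,0,0,0,0],[0,0,0,0,0,0],[0,0,0,0,0,0],[0,0,0,0,0,0],[0,0,0,0,0,0]]]' 1 45
python3 -m creep '[[[0,0,0.01,0,0,0],[0,0,0.02,0,0,0],[0,0,0.02,0,0,0],[0,0,0.02,0,0,0],[0,0,0,0,0,0],[0,0,0,0,0,0],[0,0,0,0,0,0]]]'
python3 - <<'E'
from h import *
im=arm.read_camera("scene")[:,:,::-1];cv2.imwrite("pics/s2.png",cv2.resize(im[100:400,100:480],(760,600)))
E
```

```text
time: 2.82
tool_pos: [0.5287, -0.1433, 0.0057]
tool_rot: [-0.191, 0.982, -0.001, 0.001]
wrist_force: [-0.4, 0.6, -0.3]
grip_width: 1.0
time: 3.82
tool_pos: [0.5277, -0.143, 0.0045]
tool_rot: [-0.191, 0.982, 0.0, -0.0]
wrist_force: [0.1, 1.2, -0.5]
grip_width: 0.19
time: 4.4
tool_pos: [0.5272, -0.1427, 0.0743]
tool_rot: [-0.191, 0.982, 0.0, -0.0]
wrist_force: [0.8, 0.4, 0.4]
grip_width: 0.005
```

View pics/s2.png

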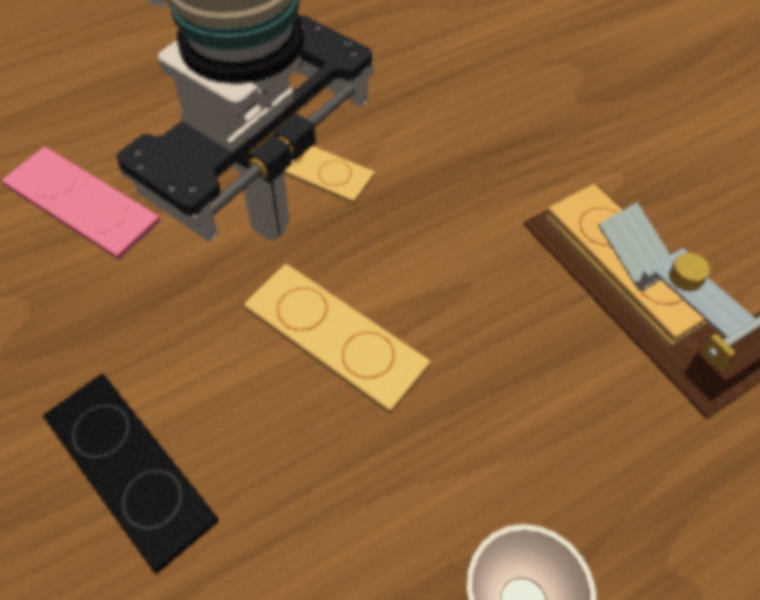

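```bash
python3 - <<'E'
from h import *
s=arm.observe();p=arm.camera_params("scene");K,R,t=map(np.array,(p["camera_matrix"],p["R"],p["t"]))
for X in (s["tool_pos"],[.5277,-.143,.0045],[.583,-.121,.01]):
    u=K@(R@np.array(X)+t);u=u[:2]/u[2];print(u,"crop",(u-[100,100])*2)
im=arm.read_camera("scene")[:,:,::-1];hsv=cv2.cvtColor(np.ascontiguousarray(im),cv2.COLOR_BGR2HSV)
print(rect("scene",cv2.inRange(hsv,(14,90,170),(30,200,255)),.01,(268,268)))
im=arm.read_camera("top")[:,:,::-1];cv2.imwrite("pics/t2.png",cv2.resize(im[100:310,200:480],(784,588)))
E
```

```text
[236.8077228  225.02393057] crop [273.6154456  250.04786113]
[240.48942106 248.76628717] crop [280.97884213 297.53257434]
[266.42297191 265.5496562 ] crop [332.84594382 331.09931241]
[ 0.5828 -0.1199 22.0411  0.1598  0.0565]
```

View pics/t2.png

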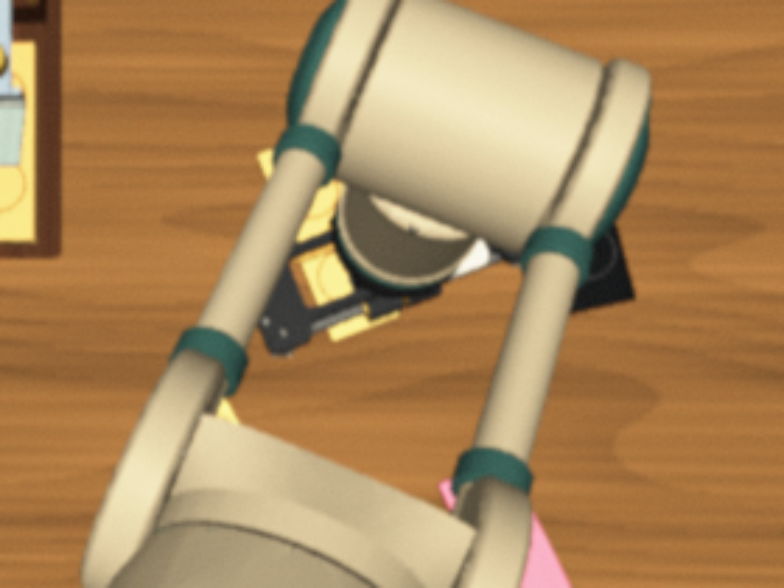

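The fingers shut on nothing. They passed above the coaster, which hasn't moved, and in the picture the fingertips at crop (268,236) sit higher than the reported TCP at (274,250). I'll enlarge the fingertip to measure that offset.

```bash
python3 - <<'E'
from h import *
im=np.ascontiguousarray(arm.read_camera("scene")[:,:,::-1]);p=arm.camera_params("scene");K,R,t=map(np.array,(p["camera_matrix"],p["R"],p["t"]))
T=arm.observe()["tool_pos"];f=8;x0,y0=190,180
c=cv2.resize(im[y0:y0+70,x0:x0+95],None,fx=f,fy=f,interpolation=cv2.INTER_CUBIC)
for dz in (0,.01,.02,.03):
    u=K@(R@(T+[0,0,dz])+t);u=u[:2]/u[2];print(dz,u);q=((u-[x0,y0]+.5)*f).astype(int).tolist();cv2.drawMarker(c,q,(0,0,255),0,14,1)
cv2.imwrite("pics/tip.png",c)
E
```

```text
0 [236.80679829 225.16388085]
0.01 [236.2257188  221.48703529]
0.02 [235.63052506 217.7208802 ]
0.03 [235.0206965  213.86212164]
```

View pics/tip.png

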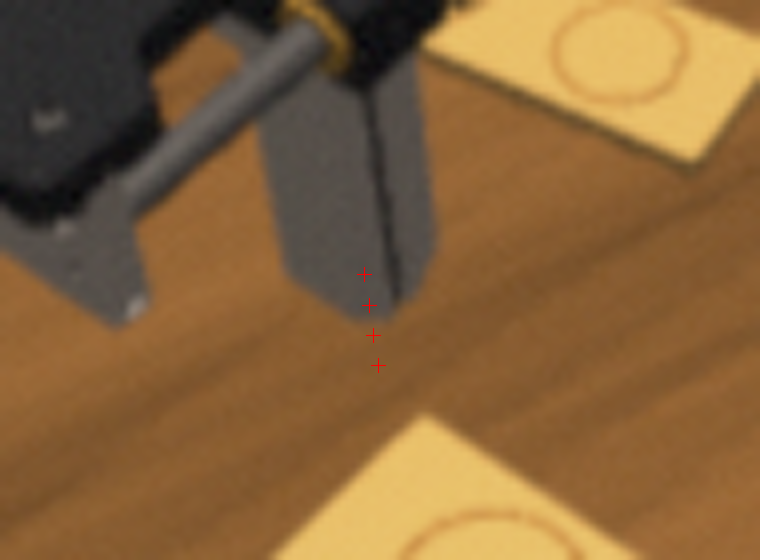

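The true fingertip is about 13–19 mm above the reported TCP, and lateral agreement is good. I'll open, then descend in small guarded steps, feeling for the table.

```bash
python3 -m creep '[[[0,0,0,0,0,0],[0,0,0,0,0,0],[0,0,0,0,0,0],[0,0,0,0,0,0],[0,0,0,0,0,0],[0,0,0,0,0,0],[0,0,0,0,0,0],[0,0,0,0,0,0],[0,0,0,0,0,0],[0,0,0,0,0,0],[0,0,0,0,0,0],[0,0,0,0,0,0]]]' -1
python3 -m creep '[[[0,0,-0.03,0,0,0],[0,0,-0.03,0,0,0],[0,0,-0.012,0,0,0],[0,0,-0.004,0,0,0],[0,0,0,0,0,0],[0,0,0,0,0,0]]]'
python3 -m creep '[[[0,0,-0.002,0,0,0],[0,0,-0.002,0,0,0],[0,0,0,0,0,0],[0,0,0,0,0,0]]]'
```

```text
time: 5.6
tool_pos: [0.5277, -0.1429, 0.0746]
tool_rot: [-0.191, 0.982, 0.0, -0.0]
wrist_force: [-0.0, -1.0, 0.6]
grip_width: 0.821
time: 6.1
tool_pos: [0.5284, -0.1432, -0.0008]
tool_rot: [-0.191, 0.982, -0.0, 0.0]
wrist_force: [-0.0, -0.4, 0.6]
grip_width: 1.0
time: 6.43
tool_pos: [0.528, -0.1431, -0.0049]
tool_rot: [-0.191, 0.982, -0.0, 0.0]
wrist_force: [-0.1, 0.1, -0.7]
grip_width: 1.001
```

```bash
python3 -m creep '[[[0,0,-0.002,0,0,0],[0,0,-0.002,0,0,0],[0,0,0,0,0,0],[0,0,0,0,0,0]]]'
python3 -m creep '[[[0,0,-0.002,0,0,0],[0,0,0,0,0,0],[0,0,0,0,0,0]]]'
python3 -m creep '[[[0,0,-0.002,0,0,0],[0,0,0,0,0,0],[0,0,0,0,0,0]]]'
```

```text
time: 6.77
tool_pos: [0.5275, -0.1429, -0.0096]
tool_rot: [-0.191, 0.982, 0.0, -0.0]
wrist_force: [0.4, 0.3, -0.6]
grip_width: 1.004
time: 7.02
tool_pos: [0.5276, -0.1429, -0.0116]
tool_rot: [-0.191, 0.982, 0.0, -0.0]
wrist_force: [0.1, 0.5, -0.4]
grip_width: 0.999
time: 7.27
tool_pos: [0.5276, -0.1429, -0.0135]
tool_rot: [-0.191, 0.982, 0.0, -0.0]
wrist_force: [-0.8, 0.1, 0.8]
grip_width: 1.0
```

```bash
python3 -m creep '[[[0,0,-0.0015,0,0,0],[0,0,0,0,0,0],[0,0,0,0,0,0]]]'
python3 -m creep '[[[0,0,-0.0015,0,0,0],[0,0,0,0,0,0],[0,0,0,0,0,0]]]'
python3 - <<'E'
from h import *
s=arm.observe();print(s["q"],s["effort"],s["wrist_force"])
im=arm.read_camera("scene")[:,:,::-1];cv2.imwrite("pics/s3.png",cv2.resize(im[180:310,170:340],(784,600),interpolation=2))
E
```

```text
time: 7.52
tool_pos: [0.5276, -0.1429, -0.015]
tool_rot: [-0.191, 0.982, 0.0, -0.0]
wrist_force: [-0.1, -0.4, 0.1]
grip_width: 1.0
time: 7.77
tool_pos: [0.5276, -0.1429, -0.0165]
tool_rot: [-0.191, 0.982, 0.0, -0.0]
wrist_force: [0.2, -0.4, -0.7]
grip_width: 1.005
[-3.91838921e-01  4.15761646e-01  1.83974010e+00  1.29121422e-04
  8.86351733e-01 -2.34666606e+00] [-1.47708812e-03 -4.18184352e+01 -1.70855445e+01 -4.90103709e-02
  4.07549192e-02  4.06653305e-05] [ 0.21390692 -0.35376195 -0.65995246]
```

View pics/s3.png

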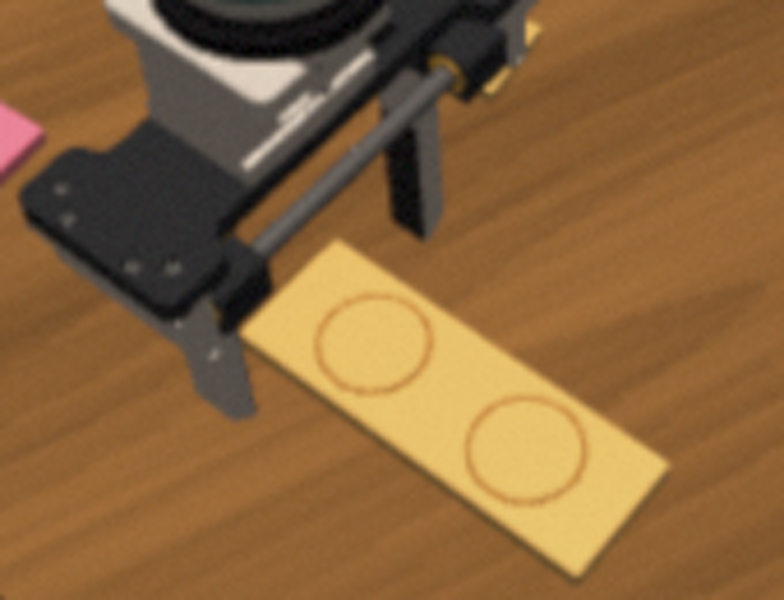

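The fingers at crop (240,415) and (425,235) straddle the coaster about 20 mm in from its near end, and there's no contact yet. A little lower.

```bash
python3 -m creep '[[[0,0,-0.0015,0,0,0],[0,0,0,0,0,0],[0,0,0,0,0,0]]]'
python3 -m creep '[[[0,0,-0.0015,0,0,0],[0,0,0,0,0,0],[0,0,0,0,0,0]]]'
```

```text
time: 8.07
tool_pos: [0.5276, -0.1429, -0.018]
tool_rot: [-0.191, 0.982, 0.0, -0.0]
wrist_force: [-0.5, -1.1, 0.9]
grip_width: 0.999
time: 8.32
tool_pos: [0.5276, -0.1429, -0.0195]
tool_rot: [-0.191, 0.982, 0.0, -0.0]
wrist_force: [0.3, -0.1, 0.4]
grip_width: 0.999
```

```bash
python3 -m creep '[[[0,0,-0.001,0,0,0],[0,0,0,0,0,0],[0,0,0,0,0,0]]]'
python3 -m creep '[[[0,0,-0.001,0,0,0],[0,0,0,0,0,0],[0,0,0,0,0,0]]]'
python3 -m creep '[[[0,0,-0.001,0,0,0],[0,0,0,0,0,0],[0,0,0,0,0,0]]]'
```

```text
time: 8.57
tool_pos: [0.5277, -0.1429, -0.0205]
tool_rot: [-0.191, 0.982, 0.0, -0.0]
wrist_force: [0.4, -0.3, 0.6]
grip_width: 1.001
time: 8.82
tool_pos: [0.5276, -0.1429, -0.0215]
tool_rot: [-0.191, 0.982, 0.0, -0.0]
wrist_force: [-1.2, 0.2, 0.5]
grip_width: 1.001
time: 9.07
tool_pos: [0.5276, -0.1429, -0.0225]
tool_rot: [-0.191, 0.982, 0.0, -0.0]
wrist_force: [0.3, -0.9, -0.1]
grip_width: 1.003
```

Closing now. The tips should be within about 2 mm of the table.

```bash
python3 -m creep '[[[0,0,0,0,0,0],[0,0,0,0,0,0],[0,0,0,0,0,0],[0,0,0,0,0,0],[0,0,0,0,0,0],[0,0,0,0,0,0],[0,0,0,0,0,0],[0,0,0,0,0,0],[0,0,0,0,0,0],[0,0,0,0,0,0],[0,0,0,0,0,0],[0,0,0,0,0,0]]]' 1 45
```

```text
time: 10.07
tool_pos: [0.5277, -0.1429, -0.0224]
tool_rot: [-0.191, 0.982, 0.0, 0.0]
wrist_force: [0.3, 0.5, 0.3]
grip_width: 0.591
```

Gripped, at 55.6 mm. Lift, then carry in line with the holder in front of its open end.

```bash
python3 -m creep '[[[0,0,0.01,0,0,0],[0,0,0.02,0,0,0],[0,0,0.025,0,0,0],[0,0,0.025,0,0,0],[0,0,0.02,0,0,0],[-0.0096,0.0227,0,0,0,-1.683],[-0.0096,0.0227,0,0,0,-1.683],[-0.0096,0.0227,0,0,0,-1.683],[-0.0096,0.0227,0,0,0,-1.683],[-0.0096,0.0227,0,0,0,-1.683],[-0.0096,0.0227,0,0,0,-1.683],[-0.0096,0.0227,0,0,0,-1.683],[-0.0096,0.0227,0,0,0,-1.683],[-0.0096,0.0227,0,0,0,-1.683],[-0.0096,0.0227,0,0,0,-1.683],[-0.0096,0.0227,0,0,0,-1.683],[-0.0096,0.0227,0,0,0,-1.683],[0,0,0,0,0,0]]]'
python3 -m creep '[[[0,0,-0.02,0,0,0],[0,0,-0.02,0,0,0],[0,0,-0.018,0,0,0],[0,0,0,0,0,0],[0,0,0,0,0,0],[0,0,0,0,0,0],[0,0,0,0,0,0]]]'
python3 - <<'E'
from h import *
im=np.ascontiguousarray(arm.read_camera("scene")[:,:,::-1]);cv2.imwrite("pics/s4f.png",im);cv2.imwrite("pics/s4.png",cv2.resize(im[110:310,240:500],(780,600),interpolation=2))
hsv=cv2.cvtColor(im,cv2.COLOR_BGR2HSV);yel=cv2.inRange(hsv,(14,90,150),(30,200,255))
cs,_=cv2.findContours(yel,cv2.RETR_EXTERNAL,2)
for c in cs:
    if cv2.contourArea(c)>100: print(cv2.boundingRect(c),cv2.contourArea(c))
E
```

```text
time: 11.57
tool_pos: [0.4101, 0.1324, 0.0781]
tool_rot: [-0.017, 1.0, 0.001, -0.001]
wrist_force: [-1.1, -0.4, -1.0]
grip_width: 0.585
time: 12.15
tool_pos: [0.4139, 0.1294, 0.0208]
tool_rot: [-0.016, 1.0, 0.0, 0.001]
wrist_force: [0.4, -1.0, -1.5]
grip_width: 0.586
(0, 344, 69, 33) 146.5
(0, 338, 97, 47) 258.0
(262, 334, 85, 50) 167.5
(358, 278, 60, 36) 102.5
(172, 272, 79, 38) 330.0
(484, 230, 38, 29) 131.0
(437, 226, 18, 14) 168.5
(253, 225, 66, 38) 453.5
(33, 202, 83, 37) 196.5
(373, 187, 79, 81) 1246.0
(179, 187, 67, 27) 260.0
(225, 164, 78, 36) 1013.5
(13, 152, 65, 24) 112.0
(461, 145, 46, 23) 129.0
(327, 127, 66, 60) 1652.0
(506, 123, 43, 17) 167.5
(402, 83, 86, 36) 219.5
```

View pics/s4.png

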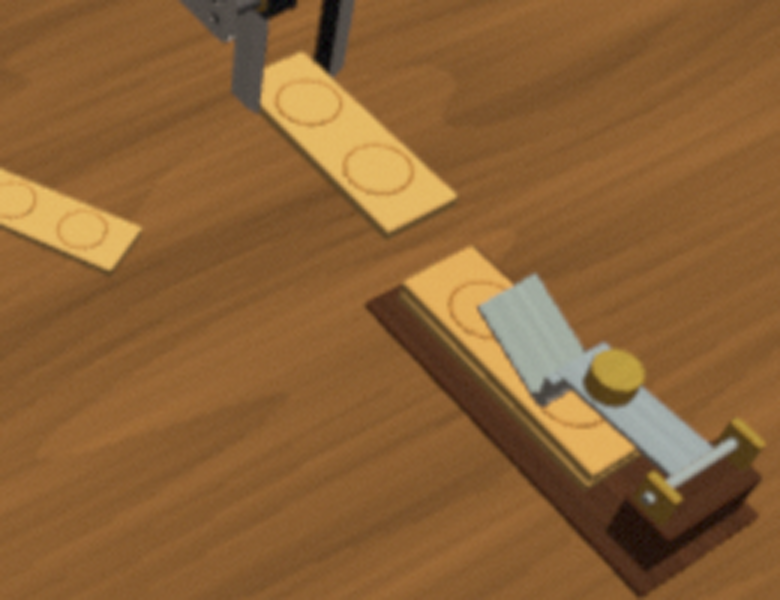

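The coaster is held level in line with the pile, its leading corners at crop (388,235) and (457,195). I'll check its sag and y from those corners.

```bash
python3 - <<'E'
from h import *
for z in(.043,.048,.053):
    a,b=[ray("scene",(240+u/3-.3,110+v/3-.3),z) for u,v in((388,232),(457,196))]
    print(z,a[:2].round(4),b[:2].round(4),"mid",((a+b)/2)[:2].round(4),"w",np.linalg.norm(a-b).round(4))
c,d=[ray("scene",(240+u/3-.3,110+v/3-.3),.026) for u,v in((403,287),(471,247))]
print("pile end",c[:2].round(4),d[:2].round(4),((c+d)/2)[:2].round(4))
print("expect lead end",.4139+.1396,.1294+.1396*.033)
E
```

```text
0.043 [0.5489 0.1128] [0.5464 0.1683] mid [0.5477 0.1406] w 0.0555
0.048 [0.552  0.1094] [0.5496 0.1644] mid [0.5508 0.1369] w 0.0551
0.053 [0.5552 0.106 ] [0.5528 0.1605] mid [0.554  0.1333] w 0.0546
pile end [0.5785 0.105 ] [0.5741 0.1612] [0.5763 0.1331]
expect lead end 0.5535 0.13400679999999998
```

No sag, and position matches expectation to 1–2 mm. Lowering to 4 mm over the pile and sliding in.

```bash
python3 -m creep '[[[0,0,-0.013,0,0,0],[0,0,0,0,0,0],[0.015,0.0005,0,0,0,0],[0.015,0.0005,0,0,0,0],[0.015,0.0005,0,0,0,0],[0.015,0.0005,0,0,0,0],[0.01,0.0003,0,0,0,0],[0,0,0,0,0,0],[0,0,0,0,0,0]]]'
python3 -m creep '[[[0.01,0.0003,0,0,0,0],[0.01,0.0003,0,0,0,0],[0.01,0.0003,0,0,0,0],[0.01,0.0003,0,0,0,0],[0.01,0.0003,0,0,0,0],[0.01,0.0003,0,0,0,0],[0,0,0,0,0,0],[0,0,0,0,0,0]]]'
```

```text
time: 12.95
tool_pos: [0.4823, 0.1317, 0.0068]
tool_rot: [-0.016, 1.0, 0.0, -0.0]
wrist_force: [-1.3, 0.3, -0.8]
grip_width: 0.588
time: 13.62
tool_pos: [0.5428, 0.1334, 0.0061]
tool_rot: [-0.016, 1.0, -0.0, -0.0]
wrist_force: [-1.4, -0.7, -1.8]
grip_width: 0.585
```

```bash
python3 -m creep '[[[0.01,0.0003,0,0,0,0],[0.01,0.0003,0,0,0,0],[0.01,0.0003,0,0,0,0],[0.01,0.0003,0,0,0,0],[0.01,0.0003,0,0,0,0],[0,0,-0.002,0,0,0],[0,0,0,0,0,0],[0,0,0,0,0,0]]]'
python3 - <<'E'
from h import *
im=np.ascontiguousarray(arm.read_camera("scene")[:,:,::-1]);cv2.imwrite("pics/s5.png",cv2.resize(im[150:320,340:560],(776,600),interpolation=2))
E
```

```text
time: 14.28
tool_pos: [0.5941, 0.1351, 0.0048]
tool_rot: [-0.016, 1.0, 0.0, 0.001]
wrist_force: [1.5, 0.4, -1.5]
grip_width: 0.591
```

View pics/s5.png

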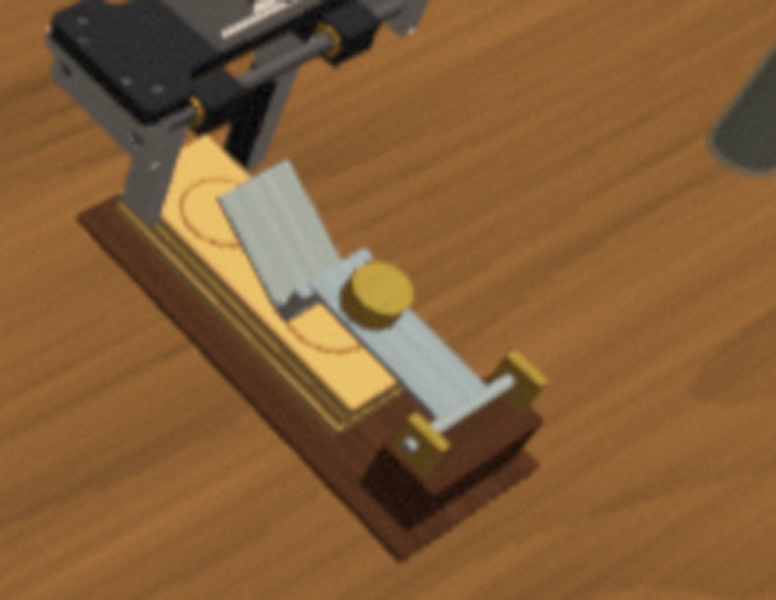

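The coaster lies on the pile under the arm, its far corner at crop (340,430) flush with the pile's. Releasing and retreating straight up.

```bash
python3 -m creep '[[[0,0,0,0,0,0],[0,0,0,0,0,0],[0,0,0,0,0,0],[0,0,0,0,0,0],[0,0,0,0,0,0],[0,0,0,0,0,0],[0,0,0,0,0,0],[0,0,0,0,0,0],[0,0,0,0,0,0],[0,0,0,0,0,0],[0,0,0,0,0,0],[0,0,0,0,0,0]]]' -1
python3 -m creep '[[[0,0,0.01,0,0,0],[0,0,0.02,0,0,0],[0,0,0.03,0,0,0],[0,0,0.03,0,0,0],[0,0,0.03,0,0,0],[-0.03,0,0.03,0,0,0],[-0.03,0,0.02,0,0,0],[-0.04,0,0,0,0,0],[-0.04,0,0,0,0,0],[-0.04,0,0,0,0,0],[0,0,0,0,0,0],[0,0,0,0,0,0]]]'
python3 - <<'E'
from h import *
im=np.ascontiguousarray(arm.read_camera("scene")[:,:,::-1]);cv2.imwrite("pics/s6.png",cv2.resize(im[150:320,340:560],(776,600),interpolation=2))
hsv=cv2.cvtColor(im,cv2.COLOR_BGR2HSV)
try: print(rect("scene",cv2.inRange(hsv,(14,90,170),(30,200,255)),.036,(400,215)))
except IndexError: print("no contour")
print("slate now",rect("scene",cv2.inRange(hsv,(0,0,0),(180,255,70)),.01,(165,335)))
E
```

```text
time: 15.33
tool_pos: [0.5925, 0.1351, 0.0046]
tool_rot: [-0.016, 1.0, 0.0, -0.0]
wrist_force: [0.1, 0.1, 0.1]
grip_width: 0.998
time: 16.33
tool_pos: [0.4114, 0.1351, 0.1752]
tool_rot: [-0.016, 1.0, 0.0, 0.001]
wrist_force: [1.4, 1.0, 0.4]
grip_width: 0.998
[0.6535 0.1363 0.9575 0.1597 0.0544]
slate now [ 0.6075 -0.3119 12.8635  0.1608  0.0554]
```

View pics/s6.png

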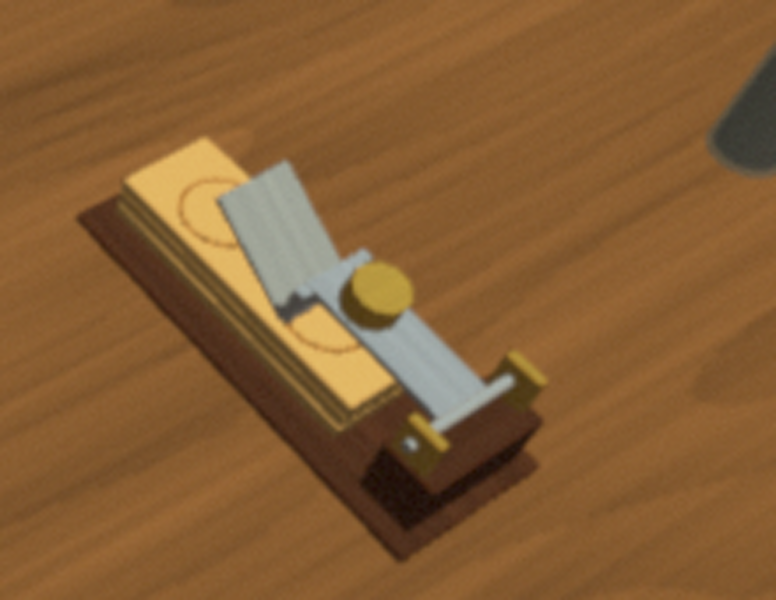

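The coaster is flush on the pile (crop (125,185) to (345,420)), with the arm resting on it. It measures within 2 mm and 1° of the pile, and the slate hasn't moved.

```bash
python3 -c "
from station import arm
print(arm.hand_in())"
```

```text
the job is handed in; nothing more can be done
None
```

The bamboo coaster is in the holder, on top of the pile under the steel arm and released. I handed the job in at about 16.4 s of the 42 s allowed.

- **What went wrong on the way:** The first grasp closed on nothing. The fingertips turned out to be about 22 mm higher than the reported TCP, so they passed over the coaster without moving it. I confirmed this in an enlarged picture, descended in small guarded steps, and the second grasp held at 55.6 mm. I then slid the coaster in from the open end.
- **Last checks:**
  - **Coaster:** its centre measured (0.6535, 0.1363), against the pile at about (0.652, 0.137). That is within 2 mm, and in line to about 1°.
  - **Steel arm:** the last picture shows it resting on the coaster. I did not measure the foot's height.
  - **Slate coaster:** it measured within about 2 mm of its start, which is the camera's own accuracy.
  - **Robot:** the gripper was open and well clear of everything.
- **Disagreements:** apart from the TCP height offset, no checks failed or disagreed.

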